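Push the tube carrier past the reader column into the loading lane

TASK

The long tube carrier on the bench belongs in the analyser's loading lane, but the barcode reader column stands in the lane's mouth. Without gripping the carrier by its sides or lifting it off the bench, push one end of it and then the other with a fingertip to angle its left end in behind the column, and leave it fully home: flat against the lane's back rail along its whole length. Keep the carrier upright, since it is full of samples, and leave the other things on the bench where they are.

Things in the scene. Friction and masses are not known exactly. Their poses are not given: they have to be found in the camera images.
- carrier: Loose tube carrier: straight aluminium bar 280 mm long, 36 wide, 40 high, blue end plates, standing flat on the bench; one row of capped tubes along its top (16 mm wide, 62 mm above the bench). 0.3 to 0.65 kg; slides under a push of up to 10 N. Origin: centre of its underside; y axis along its length, x across, z up. At the start its +y end is the one nearer the reader column.
- carrier_left_end (a point): Middle of the carrier's +y end plate (the end nearer the reader column at the start), 20 mm above the carrier's underside: the end that goes in behind the column.
- side_near: The carrier's long side facing the robot (part of the carrier: side plate with a white label strip, and that side of the tube row). Its frame is the carrier's.
- side_far: The carrier's long side facing the analyser (part of the carrier, like side_near). Its frame is the carrier's.
- analyser: Fixed white machine beyond the carrier. Its low front (46 mm high, blue strip) is the back rail of the loading lane. Origin: bench level, middle of the rail's front face; x points into the machine, y along the rail (robot's left), z up. The lane is the bench from x = -75 to 0 mm, open towards the robot. Behind the rail: deck 49 mm high; from x = 110 mm racks 87 mm high, a gantry 215 mm high.
- lane_left (a point): Left inner corner of the lane, bench level: where the back rail meets the white pod that closes the lane at the left (analyser y = +180 mm). The pod is 130 mm wide along the rail, 59 mm high and reaches 75 mm out from the rail towards the robot.
- lane_right (a point): Right inner corner of the lane, bench level: where the back rail meets the white cheek that closes the lane at the right (analyser y = -180 mm). The cheek is 26 mm thick, 56 mm high and reaches 75 mm out from the rail towards the robot. The lane is 360 mm long between the two corners.
- reader: Fixed barcode reader: upright grey column 32 mm in diameter, 81 mm high, black cap, red window, standing on the bench in the lane's mouth left of its middle, its axis 83 to 87 mm in front of the back rail. Origin on its axis at bench level, axes as the analyser's. The opening between it and the right cheek is shorter than the carrier; between it and the rail there are about 69 mm.
- jar: Bystander: white screw-cap jar 42 mm in diameter, 48 mm high, in front of the left pod. Origin at the centre of its underside.
- tape: Bystander: flat roll of paper tape 60 mm in diameter, 24 mm high, to the right of the right cheek. Origin at the centre of its underside.
- pen: Bystander: blue marker pen 130 mm long, 13 mm thick, lying on the robot's side of the bench, left of the carrier. Origin at the centre of its underside; it lies along its y axis.
- tipbox: Bystander: orange pipette-tip box 126 x 88 mm, 58 mm high, at the left. Origin at the centre of its underside.
- reagent: Bystander: amber reagent bottle 68 mm in diameter, 120 mm high, at the right. Origin at the centre of its underside.
- beaker: Bystander: glass beaker 68 mm in diameter, 85 mm high, at the left. Origin at the centre of its underside.
- rack: Bystander: empty black tube rack 90 x 130 mm, 33 mm high, at the right. Origin at the centre of its underside.
Mind the look-alikes: they are no part of the job. Of the things that look like the reader, take the one that is farthest to the robot's right at the start.

How it is judged:
On the way:
1. the carrier's left end has been angled in behind the reader column, the carrier still slanting out of the lane (y of carrier_left_end in the frame of reader above 0 m and x of carrier_left_end in the frame of reader above 0.016 m and angle between the y axis of carrier and the y axis of analyser, either way round above 0.08 rad and height (world z) of carrier below 0.006 m), for 0.05 s.
At the end, for the whole second after the job is handed in: The carrier stands flat on the bench in the loading lane, between the pod and the cheek and behind the reader column, parallel to the back rail within 0.045 rad and with its long side within 8 mm of it, at rest (x of carrier in the frame of analyser between -0.026 and -0.012 m and y of carrier in the frame of analyser between -0.045 and 0.045 m and angle between the y axis of carrier and the y axis of analyser, either way round below 0.045 rad and height (world z) of carrier below 0.004 m and angle between carrier's own z axis and vertical below 0.05 rad and linear speed of carrier below 0.01 m/s and angular speed of carrier below 0.05 rad/s); the robot touches nothing.
It fails at once if the carrier is lifted off the bench (origin more than 8 mm up) (height (world z) of carrier above 0.008 m).
It fails at once if the carrier is gripped: fingers press on both of its long sides at once (contact force between the fingers and side_near above 0.5 N and contact force between the fingers and side_far above 0.5 N).
It fails at once if the carrier is tipped by more than 0.2 rad (angle between carrier's own z axis and vertical above 0.2 rad).
It fails at once if a bystander is moved by more than 20 mm (distance of any of jar, tape, pen, tipbox, reagent, beaker, rack from where it was at the start of the episode above 0.02 m).
It also fails if it takes over 70 s, if anything falls off the work surface, if the arm or the gripper's body presses on something with over 40 N, if the wrist force passes 120 N, or if a joint passes its speed limit or range.

ROBOT

A 7-joint arm with a two-finger parallel gripper is mounted at the origin on the work surface. World frame = base frame: x ahead of the robot, y to its left, z up, the work surface at z = 0. Lengths are in m, angles in rad, forces in N, time in s.
With the tool pointing down it reaches from about 0.4 to 0.85 m from the base axis. Payload 10.4 kg.
Tool frame: the origin (TCP) lies midway between the tips of the shut fingers; the grasp point (between the pads) lies hold_point_z behind it (hold_point_z is the distance from the TCP to the grasp point, in m); z points along the fingers, y is the line along which they close (so a half turn about z gives the same grasp; the last joint's range is limited). The gripper opens to 87 mm and grips with 3 to 60 N. Pads are 19 mm wide; open, the fingers measure 117 mm over their backs; the gripper's body (75 mm by 190 mm) begins 51 mm behind the grasp point.
Start: joints at [1.244, 0.332, -0.065, 1.46, 0.022, 1.35, -0.088], TCP at [0.187, -0.596, 0.223] pointing down, gripper open.
Joint ranges: [-2.6, 2.6], [-0.5, 2.12], [-1.47, 1.34], [0.16, 2.42], [-1.27, 4.41], [0.06, 2.06], [-2.6, 2.6]. Speed limits (rad/s): [2.22, 2.22, 2.79, 2.79, 3.14, 3.14, 3.14].

INTERFACE

Orientations are given as a unit quaternion [x, y, z, w].
In Python, from bench import * gives the robot as it stands. The module is installed in compiled form; this text tells all that it offers.
- The arm moves only by the tool drive_tool, never from a script. Its argument "increments" is a list of rows, each a list of 6 numbers: the shift along the tool's x, y, z scaled (see below), then the turn, a rotation vector about the tool's x, y, z scaled (see below). In form: [[dx, dy, dz, rx, ry, rz], ...]. A call has exactly 5 rows; each row is the pose to reach, as a shift and turn from the pose commanded when the call began, along the tool's axes at that moment; what a row does not reach only later rows make up. The controller multiplies each number of a shift by 300 mm and each number of a turn by pi/4 rad. A row lasts 1/12 s, in which the tool goes at most 41.7 mm and 7.16 degrees, less where a joint would pass 70% of its speed; a pose out of reach is approached as far as the arm can. A call with a number of a shift or a turn outside -1 to 1 is refused whole. A call with a gripper value outside its range is refused whole. "claw" is the closure, from 0 (fully open) to 1 (shut), set as the call begins (left out, the last holds). The fingers move at their own pace and stop on an object; "force" is the grip in N (left out, the last holds). Time passes only in rows, so rows that repeat a pose let the fingers close, or fill a call up. It gives the time, the measured TCP pose, the force, the opening and the grip force at its end, in the units of the state.
- read_state(): the state, without advancing time (a new reading comes with each control period).
- camera(name): name is "side" or "top"; returns the picture (384x512x3 uint8, blue, green, red); there is no depth.
- get_calibration(name): a dict with "K" (3x3 intrinsics, pixels), "position" and "rotation" of the camera in the world. Camera axes: x right, y down, z forward; pixel columns grow to the right and rows downward; lengths in m; the calibration is good to about 2 mm. A picture is of the moment at which its call begins. get_calibration takes no time and is no camera call.
- close_job(): hands the job in; it is judged then, once.
The state is a dict: "time": time; "joint_positions": joint angles; "joint_vel": joint speeds; "joint_torque": joint torques, N m; "ee_pos": TCP position; "eef_rot": TCP orientation; "ft_force": force on the tool from outside, world axes, zero at the start; "torque": the same for the moment, N m; "width": finger opening in m; "grip_force": force on a finger pad.
Only numpy, scipy, OpenCV 4.12 (cv2) and the standard library are available. Lean on these libraries where they do the work, as an engineer would, in place of code of your own. Each camera call takes 0.05 s, during which the arm holds its last target. There are 200 camera calls.

## Working session

There is one attempt and no reset: what is moved stays moved. The work goes in short steps, Python scripts to look and compute and a tool call to move; the robot and the scene stay as the last step left them, time stands still between calls to the robot, and variables do not carry over. Pictures are saved under pics/ and viewed, at most 10 in all, crops included, and the job is handed in when it is done.

Besides the shell and the picture viewer there is one more tool, called after "Call:" by a JSON object that holds its "method" and its "body". drive_tool: Moves the arm, as the interface text tells. Its arguments: {"type":"object","properties":{"increments":{"type":"array","items":{"type":"array","items":{"type":"number"}}},"claw":{"type":"number"},"force":{"type":"number"}},"required":["increments"]}

```bash
mkdir -p pics
python3 - <<'E'
from bench import *
import cv2,numpy as np
s=read_state();print(s['time'],s['ee_pos'],s['eef_rot'],s['width'])
for n in("top","side"):
    im=camera(n);cv2.imwrite(f"pics/{n}0.png",im);c=get_calibration(n);print(n,np.round(c['K'],1).tolist(),np.round(c['position'],3),np.round(c['rotation'],3).tolist())
E
```

```text
0.0 [ 0.18683145 -0.59599937  0.22172944] [ 9.88488234e-01  1.51295997e-01 -1.48321455e-04 -7.14462523e-04] 0.08673281148726501
top [[419.1, 0.0, 259.5], [0.0, 419.1, 190.0], [0.0, 0.0, 1.0]] [ 0.408 -0.019  1.228] [-0.698, 0.713, -0.041, 0.049]
side [[346.9, 0.0, 259.8], [0.0, 346.9, 191.1], [0.0, 0.0, 1.0]] [0.478 0.952 0.675] [-0.037, 0.88, -0.473, 0.017]
```

View pics/top0.png

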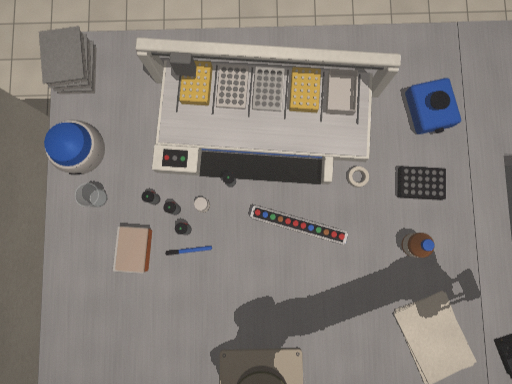

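View pics/side0.png

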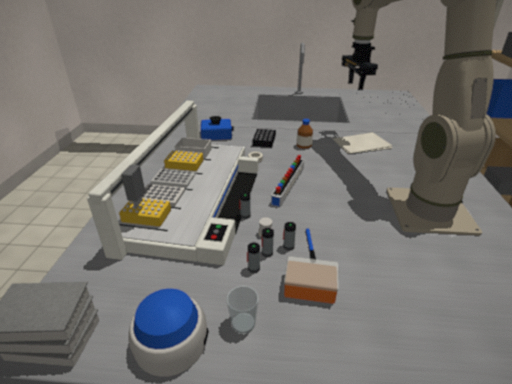

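The top picture shows four black-capped columns, at (228,178), (148,196), (170,207) and (181,227). The reader is the rightmost, at (228,178), which stands in the mouth of the dark lane. The carrier runs from (251,210) to (346,238). Next I'll crop and measure.

```bash
cat > h.py <<'E'
from bench import *
import cv2,numpy as np
from scipy.spatial.transform import Rotation as R
def ray(n,uv,z):
    c=get_calibration(n);q=np.array(c['rotation']);M=R.from_quat(q).as_matrix() if q.size==4 else q
    d=(M@np.linalg.inv(np.array(c['K']))@np.array([uv[0],uv[1],1.]));p=np.array(c['position'])
    return (p+d*(z-p[2])/d[2])
def proj(n,P):
    c=get_calibration(n);M=R.from_quat(c['rotation']).as_matrix()
    v=np.array(c['K'])@(M.T@(np.array(P)-c['position']));return v[:2]/v[2]
E
python3 - <<'E'
from h import *
im=cv2.imread('pics/top0.png')
c=im[140:255,140:380];cv2.imwrite('pics/crop0.png',cv2.resize(c,None,fx=3.3,fy=3.3,interpolation=cv2.INTER_CUBIC))
for nm,uv,z in[('reader',(228,178),.081),('carL',(253,211),.04),('carR',(345,238),.04),('laneL',(199,150),.046),('laneR',(325,157),.046),('jar',(201,203),.048),('pen',(190,250),.013)]:print(nm,ray('top',uv,z).round(3))
E
```

```text
reader [0.59  0.079 0.081]
carL [0.5   0.013 0.04 ]
carR [ 0.419 -0.244  0.04 ]
laneL [0.68  0.165 0.046]
laneR [ 0.65  -0.197  0.046]
jar [0.526 0.159 0.048]
pen [0.394 0.197 0.013]
```

View pics/crop0.png

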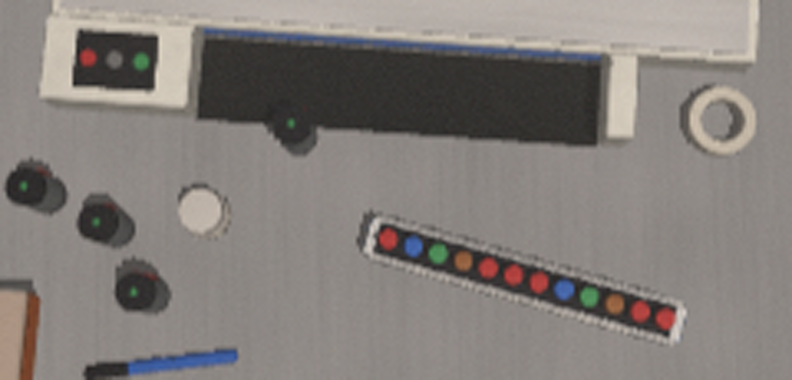

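The crop confirms the reader at crop (291,123), standing in the mouth of the dark lane. The carrier's first and last tubes are at (389,239) and (666,320), and the blue rail strip runs from (203,32) to (600,60). Now I'll put these into the analyser frame.

```bash
cat >> h.py <<'E'
def car(im,dbg=False):
    """carrier centre and yaw from the saturated/bright bar; tubes' caps at z=.062"""
    hsv=cv2.cvtColor(im,cv2.COLOR_BGR2HSV)
    return hsv
E
python3 - <<'E'
from h import *
f=lambda x,y:(140+x/3.3-.35,140+y/3.3-.35)
pr=lambda n,p:print(n,p.round(4))
a=ray('top',f(389,239),.062);b=ray('top',f(666,320),.062);pr('tubes mid',(a+b)/2);d=a-b;print(np.hypot(*d[:2]),np.arctan2(-d[0],d[1]))
for z in(.046,.03):
    l=ray('top',f(203,31),z);r=ray('top',f(600,57),z);d=l-r;print(z,l.round(4),r.round(4),np.hypot(*d[:2]),np.arctan2(-d[0],d[1]))
l0=ray('top',f(197,116),0);r0=ray('top',f(597,144),0);d=l0-r0;print('mouth',l0.round(4),r0.round(4),np.hypot(*d[:2]),np.arctan2(-d[0],d[1]))
th=np.arctan2(-d[0],d[1]);ex=np.array([np.cos(th),np.sin(th)]);O=((l0+r0)/2)[:2]+.075*ex;print('O',O,th)
ey=np.array([-ex[1],ex[0]])
T=lambda p:(((p[:2]-O)@ex).round(4),((p[:2]-O)@ey).round(4))
print('reader',T(ray('top',f(291,121),.081)),'car',T((a+b)/2),'rail',T(l),T(r),'jar',T(ray('top',f(202,210),.048)),'pen',T(ray('top',f(160,362),.013)))
# reader from side view: window cap
print(proj('side',ray('top',f(291,121),.081)),proj('side',a),proj('side',b),proj('side',[*O,0.046]))
E
```

```text
tubes mid [ 0.4589 -0.1156  0.062 ]
0.24151044137823346 -0.3065852899907739
0.046 [0.6822 0.1587 0.046 ] [ 0.6509 -0.1868  0.046 ] 0.3469363896126547 -0.0904222568420448
0.03 [0.686  0.1611 0.03  ] [ 0.6542 -0.1891  0.03  ] 0.35163100426563726 -0.09042225684204518
mouth [0.6148 0.1713 0.    ] [ 0.5811 -0.1875  0.    ] 0.3603815759191297 -0.09359441742527823
O [ 0.67265017 -0.01514569] -0.09359441742527823
reader (np.float64(-0.0861), np.float64(0.087)) car (np.float64(-0.2034), np.float64(-0.12)) rail (np.float64(-0.0032), np.float64(0.1767)) (np.float64(-0.0021), np.float64(-0.1749)) jar (np.float64(-0.1635), np.float64(0.1603)) pen (np.float64(-0.2957), np.float64(0.1905))
[244.13640454 194.77251216] [277.56441402 187.41313365] [299.10760589 155.60646792] [224.73540771 186.54187244]
```

Every check holds: lane 360 mm, reader 86 mm out from the rail, tube row 241 mm. The carrier is at A(-0.203,-0.120) with yaw -0.21 to the rail. I'll write the helpers and plan the approach, with the tool yaw at about the insertion slant.

```bash
python3 - <<'E'
s=open('h.py').read().split('def car(')[0]
s+='''
TH=-.0925;O=np.array([.6727,-.0151])
def toA(p,th=TH):
    d=np.array(p)[:2]-O;return np.array([d@[np.cos(th),np.sin(th)],d@[-np.sin(th),np.cos(th)]])
def toW(a):
    return O+a[0]*np.array([np.cos(TH),np.sin(TH)])+a[1]*np.array([-np.sin(TH),np.cos(TH)])
def car(name=None,roi=(-.30,-.0085,-.30,.185),z=.062):
    """carrier from saturated caps: centre in A, yaw rel A, row length, count"""
    im=camera('top')
    if name: cv2.imwrite('pics/'+name,im)
    hsv=cv2.cvtColor(im,cv2.COLOR_BGR2HSV)
    m=((hsv[...,1]>110)&(hsv[...,2]>50)).astype(np.uint8)
    poly=np.array([proj('top',[*toW((x,y)),z]) for x,y in[(roi[0],roi[2]),(roi[1],roi[2]),(roi[1],roi[3]),(roi[0],roi[3])]]).astype(np.int32)
    g=np.zeros_like(m);cv2.fillPoly(g,[poly],1);m&=g
    n,_,st,ce=cv2.connectedComponentsWithStats(m)
    P=np.array([toA(ray('top',ce[i],z)) for i in range(1,n) if 6<=st[i,4]<=200])
    l=cv2.fitLine(P.astype(np.float32),cv2.DIST_HUBER,0,.001,.001).ravel();d=l[:2]*np.sign(l[1]);r=P-l[2:]
    ok=abs(r@[-d[1],d[0]])<.008;t=(r@d)[ok];c=l[2:]+d*(t.max()+t.min())/2
    print('car A',c.round(4),'yaw',round(float(np.arctan2(-d[0],d[1])),3),'row',round(float(np.ptp(t)),3),'n',ok.sum(),'/',len(P))
    return c,d,P
def st():
    s=read_state();M=R.from_quat(s['eef_rot']).as_matrix()
    print('t',round(s['time'],2),'tcp A',toA(s['ee_pos']).round(4),'z',round(s['ee_pos'][2],4),'yaw A',round(np.arctan2(M[1,0],M[0,0])-TH,3),'tilt',M[:2,2].round(3),'F',np.round(s['ft_force'],1),'w',round(s['width'],3))
    return s,M
def inc(a,z,yaw):
    """drive numbers to reach A-point a, height z, tool yaw rel A"""
    s,M=st();T=np.column_stack([[np.cos(yaw+TH),np.sin(yaw+TH),0],[np.sin(yaw+TH),-np.cos(yaw+TH),0],[0,0,-1]])
    d=M.T@(np.array([*toW(a),z])-s['ee_pos'])/.3;w=R.from_matrix(M.T@T).as_rotvec()/(np.pi/4);print('inc',d.round(3),w.round(3),'to',np.round(a,4),z,yaw)
'''
open('h.py','w').write(s)
E
python3 - <<'E'
from h import *
import bench;print([(n,getattr(bench,n)) for n in dir(bench) if 'hold' in n.lower()],[k for k in read_state() if 'hold' in k],[k for k in get_calibration('top')])
c,d,P=car();n=np.array([d[1],-d[0]])
print('tape',toA(ray('top',(358,176),.024)))
for off in(.03,.09):
  p=c+off*d-.06*n; inc(p,.2,-.3)
E
```

```text
[('hold_point_z', 0.0187)] [] ['K', 'position', 'rotation']
car A [-0.2099 -0.1509] yaw -0.657 row 0.0 n 1 / 16
tape [-0.05004256 -0.28421517]
t 0.15 tcp A [-0.4301 -0.6234] z 0.222 yaw A 0.396 tilt [-0.     0.001] F [-0.4  0.2 -0.5] w 0.087
inc [ 1.273 -1.393  0.075] [-0.001  0.001  0.887] to [-0.2391 -0.0905] 0.2 -0.3
t 0.15 tcp A [-0.4301 -0.6234] z 0.222 yaw A 0.396 tilt [-0.     0.001] F [-0.4  0.2 -0.5] w 0.087
inc [ 1.447 -1.492  0.075] [-0.001  0.001  0.887] to [-0.2025 -0.043 ] 0.2 -0.3
```

```bash
python3 - <<'E'
s=open('h.py').read()
i=s.index("    l=cv2.fitLine");j=s.index("    ok=abs(")
s=s[:i]+'''    best=0
    for p in P:
        for q in P:
            D=np.hypot(*(q-p))
            if q[1]>p[1] and .1<D<.25:
                u=(q-p)/D;k=abs((P-p)@[-u[1],u[0]])<.004
                if k.sum()>best and np.ptp((P@u)[k])<.26: best=k.sum();K=k
    l=cv2.fitLine(P[K].astype(np.float32),cv2.DIST_L2,0,.001,.001).ravel();d=l[:2]*np.sign(l[1]);r=P-l[2:]
'''+s[j:].replace("<.008","<.005")
open('h.py','w').write(s)
E
python3 - <<'E'
from h import *
c,d,P=car();n=np.array([d[1],-d[0]])
for off in(.025,.09):
  p=c+off*d-.06*n; inc(p,.2,-.3)
E
```

```text
car A [-0.2027 -0.1186] yaw -0.209 row 0.241 n 11 / 14
t 0.2 tcp A [-0.43   -0.6235] z 0.2221 yaw A 0.396 tilt [-0.     0.001] F [0.5 0.7 1.4] w 0.087
inc [ 1.232 -1.442  0.075] [-0.001  0.     0.887] to [-0.2562 -0.0817] 0.2 -0.3
t 0.2 tcp A [-0.43   -0.6235] z 0.2221 yaw A 0.396 tilt [-0.     0.001] F [0.5 0.7 1.4] w 0.087
inc [ 1.355 -1.62   0.075] [-0.001  0.     0.887] to [-0.2427 -0.0181] 0.2 -0.3
```

Call:
{"method": "drive_tool", "body": {"increments": [[0.09,-0.11,0,0,0,0.15],[0.18,-0.22,0,0,0,0.3],[0.27,-0.33,0,0,0,0.45],[0.36,-0.44,0,0,0,0.6],[0.45,-0.54,0,0,0,0.75]], "claw": 1}}

```text
time: 0.62
ee_pos: [0.2661, -0.4026, 0.2224]
eef_rot: [0.99, -0.144, -0.0, 0.0]
ft_force: [0.2, -0.6, 1.2]
width: 0.0615
grip_force: 0.0
```

Run:
```python
from h import *
inc((-.2427,-.0181),.2,-.3)
```

```text
t 0.62 tcp A [-0.3691 -0.4234] z 0.2224 yaw A -0.196 tilt [-0. -0.] F [ 0.2 -0.6  1.2] w 0.061
inc [ 0.15  -1.407  0.074] [0.    0.    0.132] to [-0.2427 -0.0181] 0.2 -0.3
```

Call:
{"method": "drive_tool", "body": {"increments": [[0.02,-0.13,0.0,0,0,0.06],[0.03,-0.27,0.0,0,0,0.13],[0.05,-0.4,0.0,0,0,0.13],[0.06,-0.53,0,0,0,0.13],[0.08,-0.66,0,0,0,0.13]]}}

```text
time: 1.03
ee_pos: [0.3442, -0.2192, 0.2226]
eef_rot: [0.982, -0.191, 0.0, 0.0]
ft_force: [2.3, -0.4, -0.5]
width: 0.0282
grip_force: 0.0
```

Call:
{"method": "drive_tool", "body": {"increments": [[0,-0.13,0.05,0,0,0],[0,-0.27,0.1,0,0,0],[0,-0.4,0.15,0,0,0],[0,-0.53,0.2,0,0,0],[0,-0.66,0.2,0,0,0]]}}

```text
time: 1.45
ee_pos: [0.4172, -0.0364, 0.1604]
eef_rot: [0.981, -0.192, -0.001, 0.0]
ft_force: [0.1, -0.0, -0.8]
width: 0.0014
grip_force: 0.0
```

Run:
```python
from h import *
inc((-.2427,-.0181),.02,-.3)
c,d,P=car('top1.png')
```

```text
t 1.45 tcp A [-0.2524 -0.0449] z 0.1604 yaw A -0.293 tilt [-0.003  0.   ] F [ 0.1 -0.  -0.8] w 0.001
inc [ 0.006 -0.095  0.468] [0.001 0.003 0.009] to [-0.2427 -0.0181] 0.02 -0.3
car A [-0.0099  0.022 ] yaw -0.0 row 0.211 n 5 / 10
```

View pics/top1.png

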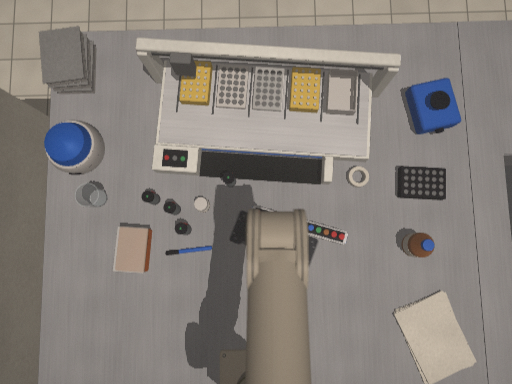

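The arm hides the carrier's middle from above here, at about (250,215) to (305,230); nothing has moved. I'll lower the finger and push the left end first.

Call:
{"method": "drive_tool", "body": {"increments": [[0,-0.05,0.1,0,0,0.01],[0,-0.09,0.2,0,0,0.01],[0,-0.09,0.3,0,0,0.01],[0,-0.09,0.4,0,0,0.01],[0,-0.09,0.47,0,0,0.01]]}}

```text
time: 1.92
ee_pos: [0.4275, -0.0127, 0.0193]
eef_rot: [0.981, -0.195, -0.001, -0.0]
ft_force: [-0.3, -0.5, -0.7]
width: 0.0003
grip_force: 0.0
```

Call:
{"method": "drive_tool", "body": {"increments": [[0.04,0,0,0,0,0],[0.08,0,0,0,0,0],[0.11,0,0,0,0,0],[0.135,0,0,0,0,0],[0.16,0,0,0,0,0]]}}

```text
time: 2.33
ee_pos: [0.4731, -0.0314, 0.0215]
eef_rot: [0.981, -0.195, -0.0, -0.0]
ft_force: [-0.7, 2.2, 0.0]
width: 0.0007
grip_force: 0.9
```

Run:
```python
from h import *
st();im=camera('side');cv2.imwrite('pics/side1.png',cv2.resize(im[130:260,180:340],None,fx=4,fy=4,interpolation=cv2.INTER_CUBIC))
```

```text
t 2.33 tcp A [-0.1972 -0.0347] z 0.0215 yaw A -0.3 tilt [-0.  0.] F [-0.7  2.2  0. ] w 0.001
```

View pics/side1.png

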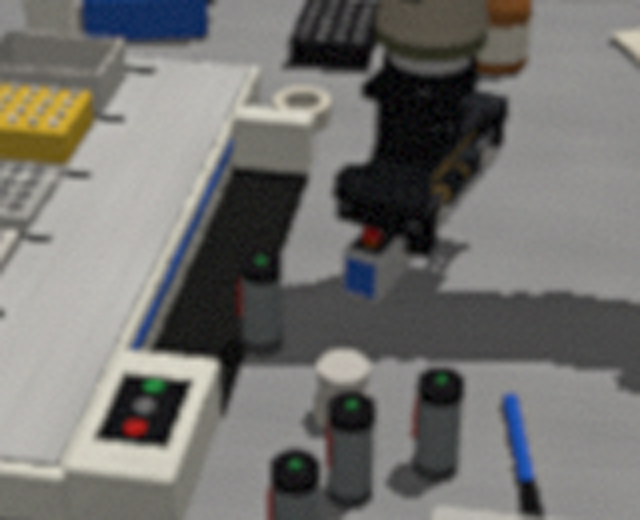

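The side view shows the blue end plate at crop (361,277), with the finger behind the carrier on its near side. The plate gives the left end, and the caps visible from above give the line.

```bash
cat >> h.py <<'E'
def blue(im=None):
    im=camera('side') if im is None else im
    hsv=cv2.cvtColor(im,cv2.COLOR_BGR2HSV)
    m=cv2.inRange(hsv,(100,110,40),(130,255,255));n,_,s,ce=cv2.connectedComponentsWithStats(m)
    for i in range(1,n):
        a=toA(ray('side',ce[i],.02))
        if s[i,4]>=8 and -.3<a[0]<.01 and -.2<a[1]<.2: print('blue px',ce[i].round(1),'wh',s[i,2:4],'area',s[i,4],'left end A',a.round(4))
def tops():
    """caps seen from above, right part"""
    c,d,P=car();print(P[np.argsort(P[:,1])].round(3).tolist());return c,d
E
python3 - <<'E'
from h import *
blue(cv2.imread('pics/side0.png'));print('-');blue();tops()
E
```

```text
blue px [232.4 176.3] wh [ 6 12] area 14 left end A [ 0.0018 -0.1116]
blue px [280.6 184.9] wh [5 6] area 17 left end A [-0.1791 -0.085 ]
blue px [221.2 200.4] wh [16 33] area 49 left end A [0.0016 0.0447]
blue px [275.1 200.9] wh [8 9] area 54 left end A [-0.1735  0.0156]
blue px [309.  239.5] wh [ 7 22] area 84 left end A [-0.2942  0.1873]
-
blue px [224.3 193.8] wh [23 48] area 68 left end A [0.0016 0.0051]
blue px [269.  198.8] wh [7 9] area 54 left end A [-0.152   0.0075]
blue px [309.  239.4] wh [ 7 22] area 83 left end A [-0.2941  0.1869]
car A [-0.0099  0.002 ] yaw 0.001 row 0.171 n 5 / 10
[[-0.231, -0.238], [-0.224, -0.217], [-0.218, -0.196], [-0.204, -0.155], [-0.01, -0.083], [-0.01, -0.041], [-0.01, 0.003], [-0.01, 0.045], [-0.01, 0.087], [-0.29, 0.153]]
```

Call:
{"method": "drive_tool", "body": {"increments": [[-0.07,0,0,0,0,0],[-0.07,0.1,0,0,0,0],[-0.07,0.2,0,0,0,0],[-0.07,0.285,0,0,0,0],[-0.02,0.285,0,0,0,0]]}}

```text
time: 2.9
ee_pos: [0.4305, -0.1122, 0.0213]
eef_rot: [0.98, -0.197, -0.001, 0.002]
ft_force: [0.3, -0.6, -0.8]
width: 0.0008
grip_force: 0.0
```

Call:
{"method": "drive_tool", "body": {"increments": [[0.03,0,0,0,0,0],[0.06,0,0,0,0,0],[0.09,0,0,0,0,0],[0.12,0,0,0,0,0],[0.15,0,0,0,0,0]]}}

```text
time: 3.32
ee_pos: [0.476, -0.1237, 0.0214]
eef_rot: [0.981, -0.194, -0.001, -0.0]
ft_force: [-7.7, 2.1, 5.4]
width: 0.0005
grip_force: 3.7
```

```bash
sed -i 's/-.0085,-.30/-.013,-.30/' h.py
python3 - <<'E'
from h import *
st();blue();tops()
E
```

```text
t 3.32 tcp A [-0.1859 -0.1263] z 0.0214 yaw A -0.298 tilt [-0.002  0.001] F [-7.7  2.1  5.4] w 0.001
blue px [233.1 174.9] wh [ 7 14] area 18 left end A [ 0.0016 -0.1214]
blue px [265.1 181.9] wh [5 5] area 16 left end A [-0.1221 -0.0945]
blue px [220.9 200.9] wh [16 33] area 49 left end A [0.0016 0.0476]
blue px [259.  196.7] wh [7 9] area 52 left end A [-0.1171  0.001 ]
blue px [309.  239.5] wh [ 7 22] area 84 left end A [-0.2942  0.1873]
car A [-0.2052  0.0688] yaw 0.792 row 0.24 n 2 / 3
[[-0.127, -0.036], [-0.12, -0.015], [-0.29, 0.153]]
```

Call:
{"method": "drive_tool", "body": {"increments": [[0.03,0,0,0,0,0],[0.06,0,0,0,0,0],[0.09,0,0,0,0,0],[0.12,0,0,0,0,0],[0.15,0,0,0,0,0]]}}

```text
time: 3.83
ee_pos: [0.5179, -0.1418, 0.0214]
eef_rot: [0.981, -0.195, -0.001, -0.0]
ft_force: [-4.0, 1.6, 2.0]
width: 0.0005
grip_force: 2.3
```

Call:
{"method": "drive_tool", "body": {"increments": [[-0.05,0,0,0,0,0],[-0.1,0.1,0,0,0,0],[-0.1,0.23,0,0,0,0],[-0.1,0.36,0,0,0,0],[-0.1,0.49,0,0,0,0]]}}

```text
time: 4.25
ee_pos: [0.4342, -0.2686, 0.0222]
eef_rot: [0.981, -0.194, 0.001, 0.0]
ft_force: [0.5, 0.8, 0.6]
width: 0.0004
grip_force: 0.0
```

Run:
```python
from h import *
st();blue();tops()
```

```text
t 4.25 tcp A [-0.214  -0.2745] z 0.0222 yaw A -0.299 tilt [ 0.002 -0.001] F [0.5 0.8 0.6] w 0.0
blue px [232.9 175.4] wh [ 7 14] area 16 left end A [ 0.0016 -0.1178]
blue px [251.9 177.5] wh [6 7] area 26 left end A [-0.0701 -0.1158]
blue px [220.9 200.9] wh [16 33] area 49 left end A [0.0016 0.0478]
blue px [245.9 191. ] wh [7 5] area 26 left end A [-0.0669 -0.0245]
blue px [309.  239.5] wh [ 7 22] area 84 left end A [-0.2942  0.1873]
car A [-0.1125 -0.1442] yaw -0.297 row 0.241 n 11 / 12
[[-0.148, -0.259], [-0.141, -0.239], [-0.135, -0.219], [-0.123, -0.176], [-0.116, -0.155], [-0.109, -0.134], [-0.103, -0.114], [-0.096, -0.093], [-0.09, -0.071], [-0.084, -0.05], [-0.078, -0.029], [-0.29, 0.153]]
```

Call:
{"method": "drive_tool", "body": {"increments": [[0,0.1,0,0,0,0],[0.05,0.1,0,0,0,0],[0.1,0.1,0,0,0,0],[0.15,0.1,0,0,0,0],[0.195,0.1,0,0,0,0]]}}

```text
time: 4.77
ee_pos: [0.4783, -0.3178, 0.0219]
eef_rot: [0.981, -0.195, 0.001, 0.0]
ft_force: [-0.4, 0.2, 0.3]
width: 0.0002
grip_force: 0.0
```

Call:
{"method": "drive_tool", "body": {"increments": [[0,-0.05,0,0,0,0],[0,-0.1,0,0,0,0],[0,-0.14,0,0,0,0],[0,-0.17,0,0,0,0],[0,-0.2,0,0,0,0]]}}

```text
time: 5.18
ee_pos: [0.4997, -0.2616, 0.0217]
eef_rot: [0.981, -0.195, 0.0, 0.0]
ft_force: [-1.2, -3.2, 0.5]
width: 0.0003
grip_force: 1.8
```

Run:
```python
from h import *
st();blue();tops()
```

```text
t 5.18 tcp A [-0.1495 -0.2614] z 0.0217 yaw A -0.3 tilt [ 0.    -0.001] F [-1.2 -3.2  0.5] w 0.0
blue px [233.  175.1] wh [ 7 14] area 17 left end A [ 0.0017 -0.1201]
blue px [248.3 181.1] wh [7 7] area 27 left end A [-0.0622 -0.0895]
blue px [220.9 200.9] wh [16 33] area 49 left end A [0.0016 0.0478]
blue px [239.6 195.4] wh [3 6] area 13 left end A [-0.0516  0.0053]
blue px [309.  239.4] wh [ 7 22] area 85 left end A [-0.294   0.1871]
car A [-0.0911 -0.0749] yaw -0.306 row 0.153 n 8 / 9
[[-0.114, -0.148], [-0.108, -0.127], [-0.101, -0.106], [-0.094, -0.086], [-0.087, -0.064], [-0.081, -0.043], [-0.075, -0.023], [-0.069, -0.002], [-0.29, 0.153]]
```

Call:
{"method": "drive_tool", "body": {"increments": [[0,-0.03,0,0,0,0],[0,-0.06,0,0,0,0],[0,-0.09,0,0,0,0],[0,-0.12,0,0,0,0],[0,-0.15,0,0,0,0]]}}

```text
time: 5.7
ee_pos: [0.5168, -0.2194, 0.0217]
eef_rot: [0.981, -0.195, 0.0, 0.0]
ft_force: [-0.9, -4.1, 1.5]
width: 0.0009
grip_force: 2.0
```

Run:
```python
from h import *
st();tops()
```

```text
t 5.7 tcp A [-0.1364 -0.2179] z 0.0217 yaw A -0.3 tilt [ 0. -0.] F [-0.9 -4.1  1.5] w 0.001
car A [-0.0786 -0.0345] yaw -0.304 row 0.153 n 8 / 9
[[-0.102, -0.108], [-0.095, -0.086], [-0.088, -0.066], [-0.082, -0.045], [-0.076, -0.024], [-0.068, -0.004], [-0.062, 0.018], [-0.056, 0.039], [-0.29, 0.153]]
```

Call:
{"method": "drive_tool", "body": {"increments": [[0,-0.03,0,0,0,0],[0,-0.06,0,0,0,0],[0,-0.09,0,0,0,0],[0,-0.12,0,0,0,0],[0,-0.15,0,0,0,0]]}}

```text
time: 6.17
ee_pos: [0.534, -0.1779, 0.0217]
eef_rot: [0.981, -0.195, 0.0, 0.0]
ft_force: [-2.2, -3.7, 2.1]
width: 0.0005
grip_force: 2.5
```

Run:
```python
from h import *
st();tops()
```

```text
t 6.17 tcp A [-0.123  -0.1749] z 0.0217 yaw A -0.3 tilt [ 0. -0.] F [-2.2 -3.7  2.1] w 0.001
car A [-0.0654  0.0085] yaw -0.305 row 0.153 n 8 / 9
[[-0.089, -0.064], [-0.082, -0.043], [-0.075, -0.023], [-0.069, -0.002], [-0.062, 0.019], [-0.055, 0.04], [-0.049, 0.061], [-0.043, 0.082], [-0.29, 0.153]]
```

Call:
{"method": "drive_tool", "body": {"increments": [[0,-0.025,0,0,0,0],[0,-0.05,0,0,0,0],[0,-0.075,0,0,0,0],[0,-0.1,0,0,0,0],[0,-0.1,0,0,0,0]]}}

```text
time: 6.63
ee_pos: [0.5459, -0.1486, 0.0216]
eef_rot: [0.981, -0.194, 0.0, -0.001]
ft_force: [-0.7, 0.8, 0.4]
width: 0.0006
grip_force: 0.0
```

Call:
{"method": "drive_tool", "body": {"increments": [[0,0.1,0,0,0,0],[-0.1,0.15,0,0,0,0],[-0.2,0.15,0,0,0,0],[-0.25,0.15,0,0,0,0],[-0.25,0.15,0,0,0,0]]}}

```text
time: 7.05
ee_pos: [0.4558, -0.1622, 0.021]
eef_rot: [0.981, -0.195, -0.001, -0.0]
ft_force: [0.1, -0.2, -1.1]
width: 0.0003
grip_force: 0.0
```

Run:
```python
from h import *
st();c,d=tops();n=np.array([d[1],-d[0]]);print('left end',c+.14*d,'right',c-.14*d)
p=c-.115*d-.045*n;inc(p,.02,-.2)
```

```text
t 7.05 tcp A [-0.2024 -0.1665] z 0.021 yaw A -0.3 tilt [-0.002  0.001] F [ 0.1 -0.2 -1.1] w 0.0
car A [-0.0688 -0.0033] yaw -0.303 row 0.241 n 12 / 13
[[-0.105, -0.118], [-0.098, -0.097], [-0.092, -0.076], [-0.082, -0.055], [-0.079, -0.034], [-0.072, -0.013], [-0.065, 0.008], [-0.059, 0.029], [-0.053, 0.049], [-0.045, 0.071], [-0.04, 0.092], [-0.033, 0.112], [-0.29, 0.153]]
left end [-0.02710868  0.13035144] right [-0.11055839 -0.13692398]
t 7.1 tcp A [-0.2003 -0.1669] z 0.0216 yaw A -0.3 tilt [-0.  0.] F [-0.1 -0.3 -0.2] w 0.001
inc [ 0.107 -0.268  0.005] [-0.     0.    -0.127] to [-0.1461 -0.0996] 0.02 -0.2
```

The left end is behind the column, still slanting at 0.30 rad. Now I'll swing the right end in.

Call:
{"method": "drive_tool", "body": {"increments": [[0,-0.1,0,0,0,-0.1],[0.01,-0.2,0,0,0,-0.2],[0.03,-0.3,0,0,0,-0.3],[0.05,-0.4,0,0,0,-0.38],[0.065,-0.463,0,0,0,-0.38]]}}

```text
time: 7.52
ee_pos: [0.5324, -0.0389, 0.022]
eef_rot: [0.999, -0.044, 0.001, -0.001]
ft_force: [-0.3, 0.7, -0.8]
width: 0.0008
grip_force: 0.0
```

Call:
{"method": "drive_tool", "body": {"increments": [[0.04,0,0,0,0,0],[0.07,0,0,0,0,0],[0.1,0,0,0,0,0],[0.13,0,0,0,0,0],[0.16,0,0,0,0,0]]}}

```text
time: 7.93
ee_pos: [0.5773, -0.0483, 0.0211]
eef_rot: [0.999, -0.048, -0.001, 0.0]
ft_force: [-6.2, -0.8, 3.7]
width: 0.0006
grip_force: 2.7
```

Run:
```python
from h import *
st();blue();tops()
```

```text
t 7.93 tcp A [-0.0919 -0.0419] z 0.0211 yaw A -0.003 tilt [-0.003 -0.001] F [-6.2 -0.8  3.7] w 0.001
blue px [233.1 174.9] wh [ 7 14] area 18 left end A [ 0.0016 -0.1214]
blue px [227.5 186.8] wh [4 7] area 8 left end A [ 0.0018 -0.0395]
blue px [225.9 199.1] wh [ 8 12] area 39 left end A [-0.0119  0.0345]
blue px [218.8 214.6] wh [11  6] area 34 left end A [-0.0116  0.1209]
blue px [309.  239.5] wh [ 7 22] area 84 left end A [-0.2942  0.1873]Traceback (most recent call last):
  File "<stdin>", line 2, in <module>
  File "h.py", line 55, in tops
    c,d,P=car();print(P[np.argsort(P[:,1])].round(3).tolist());return c,d
          ~~~^^
  File "h.py", line 34, in car
    l=cv2.fitLine(P[K].astype(np.float32),cv2.DIST_L2,0,.001,.001).ravel();d=l[:2]*np.sign(l[1]);r=P-l[2:]
                    ^
UnboundLocalError: cannot access local variable 'K' where it is not associated with a value
```

Call:
{"method": "drive_tool", "body": {"increments": [[0.02,0,0,0,0,0],[0.04,0,0,0,0,0],[0.06,0,0,0,0,0],[0.08,0,0,0,0,0],[0.09,0,0,0,0,0]]}}

```text
time: 8.45
ee_pos: [0.6053, -0.0501, 0.0215]
eef_rot: [0.999, -0.047, 0.0, 0.0]
ft_force: [-2.9, -1.1, -0.8]
width: 0.0004
grip_force: 1.2
```

Call:
{"method": "drive_tool", "body": {"increments": [[-0.05,0,0,0,0,0],[-0.13,0.1,0,0,0,0],[-0.26,0.2,0,0,0,0],[-0.36,0.3,0,0,0,0],[-0.4,0.42,0,0,0,0]]}}

```text
time: 8.87
ee_pos: [0.4732, -0.1594, 0.0216]
eef_rot: [0.999, -0.045, 0.0, -0.0]
ft_force: [1.5, -1.0, -0.5]
width: 0.0005
grip_force: 0.0
```

Run:
```python
from h import *
st();c,d=tops();print('left end',c+.14*d,'right',c-.14*d)
```

```text
t 8.87 tcp A [-0.1854 -0.1621] z 0.0216 yaw A 0.002 tilt [0. 0.] F [ 1.5 -1.  -0.5] w 0.001
car A [-0.0318  0.0012] yaw -0.081 row 0.241 n 10 / 11
[[-0.041, -0.119], [-0.04, -0.097], [-0.038, -0.075], [-0.035, -0.032], [-0.033, -0.009], [-0.031, 0.012], [-0.029, 0.034], [-0.027, 0.056], [-0.024, 0.099], [-0.022, 0.121], [-0.29, 0.153]]
left end [-0.02041163  0.14068773] right [-0.04316949 -0.13838589]
```

Call:
{"method": "drive_tool", "body": {"increments": [[0.05,-0.1,0,0,0,0],[0.12,-0.2,0,0,0,0],[0.2,-0.3,0,0,0,0],[0.28,-0.4,0,0,0,0],[0.35,-0.44,0,0,0,0]]}}

```text
time: 9.33
ee_pos: [0.5947, -0.0333, 0.0224]
eef_rot: [0.999, -0.045, 0.001, -0.001]
ft_force: [1.1, 0.5, -0.4]
width: 0.0003
grip_force: 0.0
```

Call:
{"method": "drive_tool", "body": {"increments": [[0.03,0,0,0,0,0],[0.055,0,0,0,0,0],[0.08,0,0,0,0,0],[0.1,0,0,0,0,0],[0.115,0,0,0,0,0]]}}

```text
time: 9.75
ee_pos: [0.6219, -0.0431, 0.021]
eef_rot: [0.999, -0.048, -0.005, 0.001]
ft_force: [-42.3, 2.9, 34.0]
width: 0.0006
grip_force: 21.8
```

Call:
{"method": "drive_tool", "body": {"increments": [[-0.05,0,0,0,0,0],[-0.13,0.1,0,0,0,0],[-0.26,0.2,0,0,0,0],[-0.36,0.3,0,0,0,0],[-0.4,0.42,0,0,0,0]]}}

```text
time: 10.17
ee_pos: [0.4935, -0.1534, 0.0213]
eef_rot: [0.999, -0.047, -0.001, 0.0]
ft_force: [2.2, -0.1, -0.2]
width: 0.0006
grip_force: 0.0
```

Run:
```python
from h import *
st();c,d=tops();print('left end',c+.14*d,'right',c-.14*d)
```

```text
t 10.17 tcp A [-0.1656 -0.1543] z 0.0213 yaw A -0.001 tilt [-0.001 -0.   ] F [ 2.2 -0.1 -0.2] w 0.001
car A [-0.0205 -0.0011] yaw -0.002 row 0.241 n 12 / 13
[[-0.02, -0.121], [-0.021, -0.1], [-0.021, -0.078], [-0.02, -0.055], [-0.02, -0.034], [-0.021, -0.012], [-0.021, 0.01], [-0.021, 0.032], [-0.021, 0.054], [-0.019, 0.079], [-0.02, 0.098], [-0.02, 0.119], [-0.29, 0.153]]
left end [-0.02014221  0.13889836] right [-0.02076768 -0.14110093]
```

The 42 N reaction shows the carrier seated on the rail: yaw -0.002, x = -0.02, y = -0.001. I'll back off, lift clear and check once.

Call:
{"method": "drive_tool", "body": {"increments": [[-0.05,0.1,-0.1,0,0,0],[-0.1,0.2,-0.2,0,0,0],[-0.15,0.3,-0.3,0,0,0],[-0.2,0.4,-0.4,0,0,0],[-0.2,0.5,-0.5,0,0,0]]}}

```text
time: 10.63
ee_pos: [0.4222, -0.2895, 0.1636]
eef_rot: [0.999, -0.048, -0.0, 0.001]
ft_force: [3.2, -0.6, 0.0]
width: 0.0003
grip_force: 0.0
```

Run:
```python
from h import *
st();car('top9.png');a=cv2.imread('pics/top9.png')[130:260,130:380];b=camera('side')[130:260,180:340]
cv2.imwrite('pics/end.png',np.hstack([cv2.resize(a,(480,250)),cv2.resize(b,(308,250))]))
```

```text
t 10.63 tcp A [-0.2241 -0.2964] z 0.1636 yaw A -0.004 tilt [-0.001 -0.001] F [ 3.2 -0.6  0. ] w 0.0
car A [-0.0204 -0.001 ] yaw 0.001 row 0.241 n 11 / 12
```

View pics/end.png

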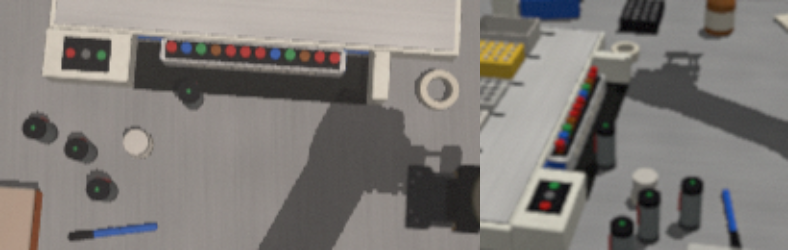

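The picture shows the carrier upright and flush along the rail, with its caps from (172,47) to (335,58). It sits behind the reader at (188,92), and the other things are where they were. The gripper is clear, so I'll hand in.

```bash
python3 -c "
from bench import *
print(close_job())"
```

```text
the job is handed in; nothing more can be done
None
```

The carrier is fully home: flat against the back rail (about 0.001 rad off parallel, centred to about 1 mm in y), upright and behind the reader column, with the gripper clear and the job handed in at about 11 s; no verdict was returned.

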